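Swipe the studio light up along its touch strip

TASK

Bring up the studio lamp on the controller with the orange arched strip: with closed fingers, run the fingertips along the strip with a light touch, following its curve from the smallest white dot over every dot in turn to the largest. Finish holding there, the fingertips still resting lightly on the largest dot. Press gently, do not pick up or push the controller out of place, and leave the blue controller and everything else on the desk alone.

Things in the scene. Friction and masses are not known exactly. Their poses are not given: they have to be found in the camera images.
- orange_panel: loose light controller, a dark flat box 112 (x) x 190 (y) x 20 mm, 0.9 kg, with the ORANGE arched touch strip, and an aluminium knob (24 mm across, top at 34 mm, not needed) inside the arch. Origin at the centre of its underside, z up. The arch bulges towards its +x edge; its smallest dot is at the +y end and its largest dot at the -y end.
- blue_panel: the same controller but with a BLUE strip (for another lamp), to be left untouched. It and the orange one may be on either side. Same origin and axes.
- orange_strip (a joint): how far the orange strip has been pressed down, m: 0 at rest, 0.006 at its stop. The whole strip sinks together, straight down, on a soft spring (it starts to sink at about 0.4 N, then about 0.9 N per mm, stop at about 6 N) and springs back by itself. It has felt a touch from 0.4 mm on.
- orange_dot1 (a point): smallest white dot of the orange strip (5 mm across), number 1 of 7: its centre, on the strip's upper face, 30 mm above the table when untouched (it sinks with the strip). The dots lie on the strip's midline 25 degrees apart (31 mm), seen from the arch's centre: dot 1 at +75 degrees, dot 4 at 0 (the controller's +x), dot 7 at -75.
- orange_dot2 (a point): second white dot of the orange strip (7 mm across), number 2 of 7: its centre, on the strip's upper face, 30 mm above the table when untouched (it sinks with the strip).
- orange_dot3 (a point): third white dot of the orange strip (9 mm across), number 3 of 7: its centre, on the strip's upper face, 30 mm above the table when untouched (it sinks with the strip).
- orange_dot4 (a point): fourth white dot of the orange strip (12 mm across), number 4 of 7: its centre, on the strip's upper face, 30 mm above the table when untouched (it sinks with the strip). The strip is a flat-topped circular band 28 mm wide with rounded ends, midline radius 72 mm, centred on the point 35 mm to -x of the controller's origin; its top stands 10 mm proud of the case.
- orange_dot5 (a point): fifth white dot of the orange strip (14 mm across), number 5 of 7: its centre, on the strip's upper face, 30 mm above the table when untouched (it sinks with the strip).
- orange_dot6 (a point): sixth white dot of the orange strip (16 mm across), number 6 of 7: its centre, on the strip's upper face, 30 mm above the table when untouched (it sinks with the strip).
- orange_dot7 (a point): largest white dot of the orange strip (18 mm across), number 7 of 7: its centre, on the strip's upper face, 30 mm above the table when untouched (it sinks with the strip).
- marker: white square-bodied marker pen with a red cap, 135 x 16 x 15 mm, lying between the two controllers; origin under its middle. Bystander, loose.
- phone: dark red phone lying flat, 150 x 73 x 9 mm, at the left; origin under its centre. Bystander, loose.
- label_roll: roll of blank white labels standing on its end, 90 mm across and 50 mm high, at the right; origin under its centre. Bystander, loose.
- brush: shoe brush with wooden back, 160 x 45 x 40 mm, behind the controllers; origin under its centre. Bystander, loose.
- tape_measure: yellow tape measure, 60 x 35 x 55 mm, behind the controllers; origin under its centre. Bystander, loose.
There are look-alikes about, which are no part of the job. What is shaped like the orange_panel but green is not meant.

How it is judged (in metres and radians):
On the way, in this order (a step that is already met when the one before it is completed fails the run):
1. fingertips touch the orange strip at the smallest dot (value of joint orange_strip above 0.0004 m and contact force between the fingers and orange_panel above 0.3 N and horizontal distance between the grasp point and orange_dot1 below 0.014 m), for 0.04 s.
2. fingertips touch the orange strip at the second dot (value of joint orange_strip above 0.0004 m and contact force between the fingers and orange_panel above 0.3 N and horizontal distance between the grasp point and orange_dot2 below 0.014 m), for 0.04 s.
3. fingertips touch the orange strip at the third dot (value of joint orange_strip above 0.0004 m and contact force between the fingers and orange_panel above 0.3 N and horizontal distance between the grasp point and orange_dot3 below 0.014 m), for 0.04 s.
4. fingertips touch the orange strip at the fourth dot (value of joint orange_strip above 0.0004 m and contact force between the fingers and orange_panel above 0.3 N and horizontal distance between the grasp point and orange_dot4 below 0.014 m), for 0.04 s.
5. fingertips touch the orange strip at the fifth dot (value of joint orange_strip above 0.0004 m and contact force between the fingers and orange_panel above 0.3 N and horizontal distance between the grasp point and orange_dot5 below 0.014 m), for 0.04 s.
6. fingertips touch the orange strip at the sixth dot (value of joint orange_strip above 0.0004 m and contact force between the fingers and orange_panel above 0.3 N and horizontal distance between the grasp point and orange_dot6 below 0.014 m), for 0.04 s.
7. fingertips touch the orange strip at the largest dot (value of joint orange_strip above 0.0004 m and contact force between the fingers and orange_panel above 0.3 N and horizontal distance between the grasp point and orange_dot7 below 0.014 m), for 0.2 s.
At the end, for the whole second after the job is handed in: The fingertips rest on the orange strip (pressed in at least 0.4 mm, over 0.3 N) with the midpoint between the pads within 14 mm, seen from above, of the largest dot; both controllers within 15 mm of where they started, the orange one flat on the desk, bystanders within 20 mm of theirs (all of step 7 and not (distance of orange_panel from where it was at the start of the episode above 0.015 m) and angle between orange_panel's own z axis and vertical below 0.1 rad and not (distance of blue_panel from where it was at the start of the episode above 0.015 m) and not (distance of marker from where it was at the start of the episode above 0.02 m) and not (distance of phone from where it was at the start of the episode above 0.02 m) and not (distance of label_roll from where it was at the start of the episode above 0.02 m) and not (distance of brush from where it was at the start of the episode above 0.02 m) and not (distance of tape_measure from where it was at the start of the episode above 0.02 m)); the arm keeps its last pose, push and grip.
It fails at once if the orange controller is pressed harder than 15 N (contact force between any of the fingers, the arm and orange_panel above 15 N).
It fails at once if the orange controller is lifted, tipped by 0.1 rad or more, or shifted by more than 15 mm (distance of orange_panel from where it was at the start of the episode above 0.015 m or angle between orange_panel's own z axis and vertical above 0.1 rad).
It fails at once if the blue controller is touched (over 0.5 N) or shifted by more than 15 mm (contact force between any of the fingers, the arm and blue_panel above 0.5 N or distance of blue_panel from where it was at the start of the episode above 0.015 m).
It fails at once if a bystander is shifted by more than 20 mm (distance of any of marker, phone, label_roll, brush, tape_measure from where it was at the start of the episode above 0.02 m).
It also fails if it takes over 45 s, if anything falls off the work surface, if the arm or the gripper's body presses on something with over 40 N, if the wrist force passes 120 N, or if a joint passes its speed limit or range.

ROBOT

A 6-joint arm with a two-finger parallel gripper is mounted at the origin on the work surface. World frame = base frame: x ahead of the robot, y to its left, z up, the work surface at z = 0. Lengths are in m, angles in degrees, forces in N, time in s.
With the tool pointing down it reaches from about 0.4 to 0.825 m from the base axis. Payload 7 kg.
Tool frame: the origin (TCP) lies midway between the tips of the shut fingers; the grasp point (between the pads) lies 19 mm behind it; z points along the fingers, y is the direction in which the jaws open and shut (so a half turn about z gives the same grasp; the last joint's range is limited). The gripper opens to 88 mm and grips with 3 to 60 N. Pads are 19 mm wide; open, the fingers measure 130 mm over their backs; the gripper's body (78 mm by 193 mm) begins 47 mm behind the grasp point.
Start: joints at [16.507, 20.546, 0.682, 0, -70.136, -16.507], TCP at [0.675, -0, 0.227] pointing down, gripper open.
Joint ranges: [-176.03, 176.03], [-82.01, 121.73], [-58.28, 71.71], [-173.87, 95.51], [-174.79, -0.11], [-173.66, 173.66]. Speed limits (degrees/s): [136.94, 136.94, 172.46, 180, 180, 180].

INTERFACE

Orientations are given as [roll, pitch, yaw] about the fixed x, y, z axes, in that order (R = Rz(yaw) Ry(pitch) Rx(roll)).
In Python, from plant import ctrl gives the robot as it stands. The module is installed in compiled form; this text tells all that it offers.
- The arm moves only by the tool arm_command, never from a script. Its argument "targets" is a list that holds one entry, the list of rows, each a list of 7 numbers: the turn, a rotation vector about the world's x, y, z in rad, then the shift along the world's x, y, z in cm, then the opening, from 0 (shut) to 1 (fully open). A call has 1 to 8 rows; each row is the pose to reach, as a shift and turn from the pose commanded when the call began; what a row does not reach only later rows make up. A row lasts 1/12 s, in which the tool goes at most 41.7 mm and 7.16 degrees, less where a joint would pass 70% of its speed; a pose out of reach is approached as far as the arm can. A call with a gripper value outside its range is refused whole. The fingers move at their own pace and stop on an object; the grip force is fixed at half the most. Time passes only in rows, so rows that repeat a pose let the fingers close. It gives the time, the measured TCP pose, the force and the opening at its end, in the units of the state.
- ctrl.get_obs(): the state, without advancing time (a new reading comes with each control period).
- ctrl.snapshot(name): name is "scene" or "side" or "wrist"; returns the picture (480x640x3 uint8, blue, green, red); there is no depth.
- ctrl.camera_model(name): a dict with "K" (3x3 intrinsics, pixels), "xyz" and "rotation" of the camera in the world. Camera axes: x right, y up, looking along -z (the intrinsics and any distortion apply to the point x, -y, -z); pixel columns grow to the right and rows downward; lengths in m; the calibration is good to about 2 mm. A picture is of the moment at which its call begins: read the wrist's pose just before it. camera_model takes no time and is no camera call; for the wrist camera it gives the pose at the moment of the call.
- ctrl.close_job(): hands the job in, once; it reports no verdict.
The state is a dict: "clock": time; "joint_pos": joint angles; "qvel": joint speeds; "tau": joint torques, N m; "tool_pos": TCP position; "orientation": TCP orientation; "force": force on the tool from outside, world axes, zero at the start; "moment": the same for the moment, N m; "opening": finger opening in m.
Only numpy, scipy, OpenCV 4.12 (cv2) and the standard library are available. Lean on these libraries where they do the work, as an engineer would, in place of code of your own. Each camera call takes 0.05 s, during which the arm holds its last target. There are 200 camera calls.

## Working session

There is one attempt and no reset: what is moved stays moved. The work goes in short steps, Python scripts to look and compute and a tool call to move; the robot and the scene stay as the last step left them, time stands still between calls to the robot, and variables do not carry over. Pictures are saved under pics/ and viewed, about 8 in all and at most 12, crops included, and the job is handed in when it is done.

Besides the shell and the picture viewer there is one more tool, called after "Emit:" as name([rows], argument=value, ...), one row to a line, values as JSON. arm_command: Moves the arm, as the interface text tells. Its arguments: {"type":"object","properties":{"targets":{"type":"array","items":{"type":"array","items":{"type":"array","items":{"type":"number"}}}}},"required":["targets"]}

```bash
mkdir -p pics; python3 - <<'E'
from plant import ctrl
import cv2
o=ctrl.get_obs();print(o)
for n in("scene","side"):
    cv2.imwrite(f"pics/{n}0.png",ctrl.snapshot(n));print(ctrl.camera_model(n))
E
```

```text
{'clock': 0.0, 'joint_pos': array([ 1.65076300e+01,  2.05898089e+01,  6.35206831e-01, -2.09571272e-02,
       -7.01348397e+01, -1.65067963e+01]), 'qvel': array([-0.00530526,  0.01389099,  0.08554456,  0.01115481, -0.03331184,
        0.06609336]), 'tau': array([-8.00930356e-04, -5.82726967e+01,  2.93058443e+01,  6.99745238e+00,
        6.93249181e-03, -2.06530804e-04]), 'tool_pos': array([ 6.74525771e-01, -8.49516806e-06,  2.25649286e-01]), 'orientation': array([ 1.79908646e+02, -6.52627246e-03, -9.00062979e+01]), 'force': array([ 0.13225818,  0.33934441, -0.64408775]), 'moment': array([ 0.02762717,  0.03676052, -0.00144009]), 'opening': 0.08743129448532568}
{'K': array([[587.84115714,   0.        , 315.2519663 ],
       [  0.        , 587.84115714, 248.01466139],
       [  0.        ,   0.        ,   1.        ]]), 'xyz': array([ 0.97885958, -0.5321451 ,  1.09547458]), 'rotation': array([33.55173422, -0.84455004, 39.38232934])}
{'K': array([[597.17874405,   0.        , 333.90217135],
       [  0.        , 597.17874405, 244.45219205],
       [  0.        ,   0.        ,   1.        ]]), 'xyz': array([ 0.50098452, -1.17808488,  0.96203593]), 'rotation': array([52.66395275,  0.08365273, -3.5312803 ])}
```

View pics/scene0.png

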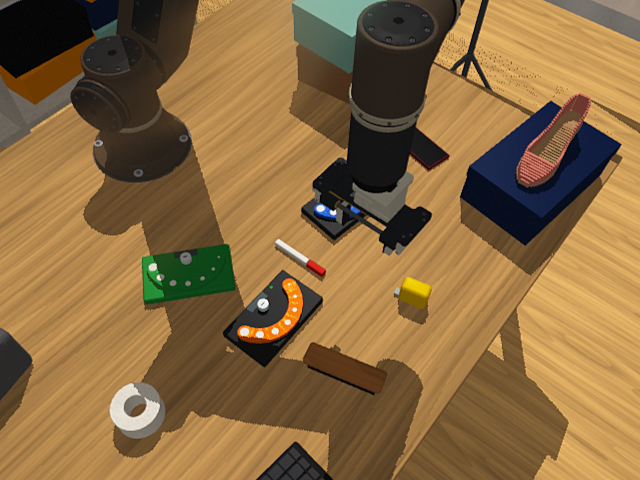

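The scene view shows the orange controller in full at about (273,317), with dot 1 near (290,285) and dot 7 near (244,332). The blue one is under the gripper at (330,212). I'll crop both views to measure the dots.

```bash
cat > h.py <<'E'
import numpy as np,cv2
from scipy.spatial.transform import Rotation as R
def cam(m): return m["K"],np.array(m["xyz"]),R.from_euler('xyz',m["rotation"],degrees=True).as_matrix()
def ray(m,uv):
    K,c,r=cam(m);d=np.linalg.inv(K)@np.r_[uv,1.];return c,r@(d*[1,-1,-1])
def toz(m,uv,z):
    c,d=ray(m,uv);return c+d*(z-c[2])/d[2]
def proj(m,P):
    K,c,r=cam(m);p=(np.atleast_2d(P)-c)@r*[1,-1,-1];q=p@K.T;return q[:,:2]/q[:,2:]
E
python3 - <<'E'
from h import *
from plant import ctrl
ms={n:ctrl.camera_model(n) for n in("scene","side")}
out=[]
for n in ms:
    im=cv2.imread(f"pics/{n}0.png")
    hsv=cv2.cvtColor(im,cv2.COLOR_BGR2HSV)
    o=cv2.inRange(hsv,(8,215,170),(20,255,255))
    o=cv2.morphologyEx(o,cv2.MORPH_CLOSE,np.ones((3,3)))
    k,l,s,c=cv2.connectedComponentsWithStats(o)
    for i in np.argsort(-s[1:,4])[:3]+1: print(n,s[i],c[i],toz(ms[n],c[i],.03))
    u,v=proj(ms[n],toz(ms["scene"],(273,317),.02))[0].astype(int);print(n,u,v)
    x0,y0=max(u-65,0),max(v-65,0);print(x0,y0)
    out.append(cv2.resize(im[y0:y0+130,x0:x0+130],(400,400),interpolation=cv2.INTER_CUBIC))
cv2.imwrite("pics/c.png",np.hstack(out))
E
```

```text
scene [238 279  65  61 968] [282.50206612 313.47210744] [ 0.59264501 -0.14137538  0.03      ]
scene 273 317
208 252
side [326 274  37  48 557] [346.98384201 293.06822262] [ 0.59376127 -0.14640201  0.03      ]
side 341 299
276 234
```

View pics/c.png

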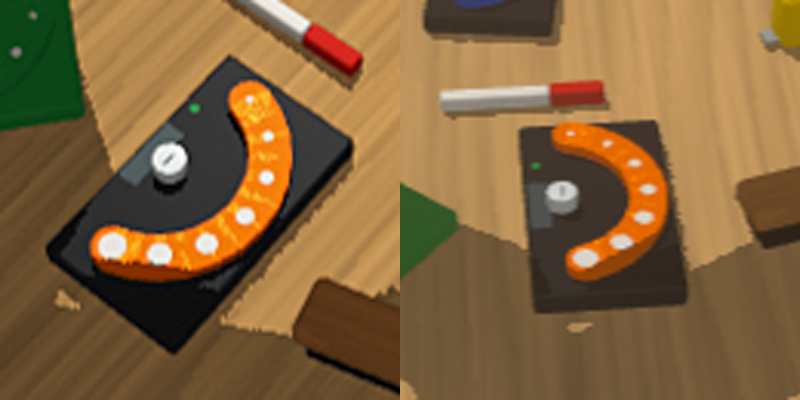

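View pics/side0.png

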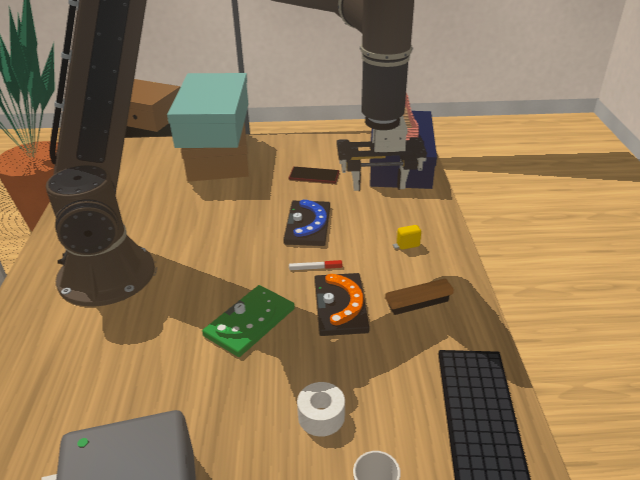

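The crops show all seven dots. Scene crop: from (249,99), dot 1, to (112,245), dot 7. Side crop: from (170,133) to (185,258). I'll fit the panel pose to both.

```bash
python3 - <<'E'
from h import *
from plant import ctrl
from scipy.optimize import least_squares
S=np.array([(249,99),(267,136),(267,177),(245,216),(206,244),(160,254),(112,245)],float)
D=np.array([(170,133),(207,144),(234,163),(248,189),(244,217),(221,242),(185,258)],float)
f=400/130
px={"scene":(S+.5)/f-.5+[208,252],"side":(D+.5)/f-.5+[276,234]}
a=np.radians(np.arange(75,-76,-25));L=np.c_[-.035+.072*np.cos(a),.072*np.sin(a)]
def W(p):
    c,s=np.cos(p[2]),np.sin(p[2]);return np.c_[L@np.array([[c,-s],[s,c]]).T+p[:2],np.full(7,.03)]
ms={n:ctrl.camera_model(n) for n in px}
for use in(["scene"],["side"],["scene","side"]):
    r=least_squares(lambda p:np.ravel([proj(ms[n],W(p))-px[n] for n in use]),[.58,-.15,0])
    print(use,r.x,np.degrees(r.x[2]),np.sqrt(np.mean(r.fun**2)))
print(W(r.x)); np.save("dots.npy",W(r.x))
for n in px: print(np.array([toz(ms[n],u,.03) for u in px[n]])[:,:2]-W(r.x)[:,:2])
# marker etc. rough
print(toz(ms["scene"],(275,241),.015),toz(ms["scene"],(325,272),.015),toz(ms["scene"],(306,352),.04))
E
```

```text
['scene'] [ 0.57515683 -0.15024531  0.02470186] 1.4153122466199886 0.15909248459610303
['side'] [ 0.57754139 -0.15562731  0.02142351] 1.2274765773801621 0.10925368049710131
['scene', 'side'] [ 0.57643244 -0.151863    0.02338077] 1.339619563905931 0.7859184348872993
[[ 0.55844598 -0.08271794  0.03      ]
 [ 0.58642061 -0.09645914  0.03      ]
 [ 0.60596696 -0.1207355   0.03      ]
 [ 0.61342233 -0.15099799  0.03      ]
 [ 0.60738971 -0.18157589  0.03      ]
 [ 0.58899952 -0.20673939  0.03      ]
 [ 0.56169779 -0.22177324  0.03      ]]
[[-0.00157013  0.00158137]
 [-0.00159141  0.00140319]
 [-0.00110135  0.0022225 ]
 [-0.00102934  0.00159746]
 [-0.00122067  0.00092412]
 [-0.00086164  0.00188733]
 [-0.00159991  0.00183531]]
[[ 0.00135872 -0.00350465]
 [ 0.00124782 -0.00468009]
 [ 0.00069006 -0.00387446]
 [ 0.00123201 -0.00370803]
 [ 0.00150874 -0.0035457 ]
 [ 0.00081633 -0.00375305]
 [ 0.00090601 -0.00358038]]
[ 0.4560725  -0.01108166  0.015     ] [ 0.59175994 -0.00247487  0.015     ] [ 0.6856666  -0.17857604  0.04      ]
```

Emit:
arm_command([
  [[0, 0, 0, -2, -1.4, 0, 0], [0, 0, 0, -5, -3.5, 0, 0], [0, 0, 0, -8, -5.7, -2, 0], [0, 0, 0, -10.5, -7.5, -5, 0], [0, 0, 0, -11.6, -8.3, -8, 0], [0, 0, 0, -11.6, -8.3, -11, 0], [0, 0, 0, -11.6, -8.3, -14, 0], [0, 0, 0, -11.6, -8.3, -15, 0]],
])

```text
clock: 0.77
tool_pos: [0.5559, -0.0835, 0.0726]
orientation: [179.7, -0.0, -90.1]
force: [-0.4, -0.4, -0.7]
opening: 0.0397
```

Emit:
arm_command([
  [[0, 0, 0, 0, 0, 0, 0], [0, 0, 0, 0, 0, 0, 0], [0, 0, 0, 0, 0, 0, 0], [0, 0, 0, 0, 0, 0, 0]],
])

```text
clock: 1.1
tool_pos: [0.5604, -0.0827, 0.0783]
orientation: [-179.8, 0.0, -90.0]
force: [-1.1, 0.6, 0.9]
opening: 0.0132
```

```bash
python3 - <<'E'
from h import *
from plant import ctrl
m=ctrl.camera_model("wrist");im=ctrl.snapshot("wrist");o=ctrl.get_obs()
d=np.load("dots.npy")
for i,p in enumerate(proj(m,d)):
    if np.all(abs(p)<2000): cv2.drawMarker(im,tuple(p.astype(int).tolist()),(255,0,0),0,12,1)
s=ctrl.snapshot("scene");ms=ctrl.camera_model("scene")
cv2.imwrite("pics/w1.png",im)
cv2.imwrite("pics/s1.png",cv2.resize(s[220:400,180:420],(800,600)))
print(o,proj(m,d))
E
```

```text
{'clock': 1.15, 'joint_pos': array([ 1.14075026e+01,  1.84198052e+01, -2.41177639e+01,  1.54235637e-02,
       -4.73095916e+01, -1.13928752e+01]), 'qvel': array([-0.00786496,  0.07235802, -0.5144867 , -0.24770649,  0.31805891,
       -0.01085461]), 'tau': array([-7.89768412e-03, -4.86066806e+01,  2.29622787e+01,  5.48659042e+00,
        1.12164026e-02,  6.56907037e-05]), 'tool_pos': array([ 0.56015759, -0.0827177 ,  0.07814886]), 'orientation': array([-1.79847928e+02,  1.90502598e-02, -8.99749047e+01]), 'force': array([0.16506879, 0.45976779, 0.41213229]), 'moment': array([ 0.05242235,  0.03068366, -0.01741602]), 'opening': 0.009320115466116257} [[328.2301291  260.64811736]
 [279.95511502 238.36725184]
 [243.52408593 196.9839102 ]
 [226.04087416 141.26481885]
 [233.27002749  79.65196161]
 [267.14208201  24.37435779]
 [322.86476502 -10.84261866]]
```

View pics/w1.png

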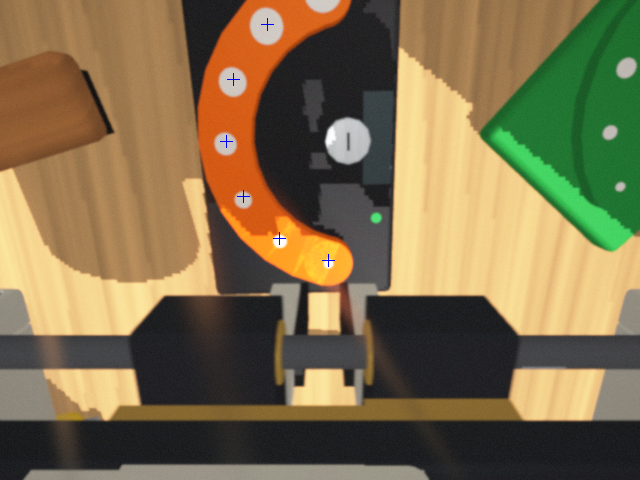

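View pics/s1.png

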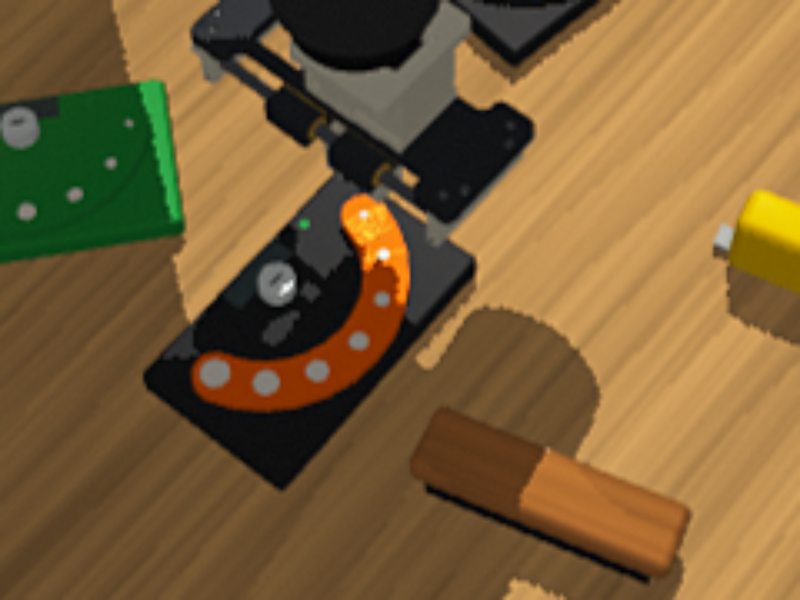

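The wrist overlay of the fitted dots lands on the visible dots to within 1–2 px, so the pose is confirmed. Descending next.

Emit:
arm_command([
  [[0, 0, 0, -0.1, 0, -1, 0], [0, 0, 0, -0.2, 0, -2, 0], [0, 0, 0, -0.2, 0, -3, 0], [0, 0, 0, -0.2, 0, -3.7, 0], [0, 0, 0, -0.2, 0, -4.1, 0], [0, 0, 0, -0.2, 0, -4.1, 0], [0, 0, 0, -0.2, 0, -4.1, 0], [0, 0, 0, -0.2, 0, -4.1, 0]],
])

```text
clock: 1.87
tool_pos: [0.5572, -0.083, 0.0357]
orientation: [-180.0, -0.0, -90.0]
force: [0.2, 0.3, 0.0]
opening: 0.0006
```

Emit:
arm_command([
  [[0, 0, 0, 0, 0, 0, 0], [0, 0, 0, 0, 0, 0, 0], [0, 0, 0, 0, 0, 0, 0], [0, 0, 0, 0, 0, 0, 0]],
])

```text
clock: 2.2
tool_pos: [0.5571, -0.083, 0.0358]
orientation: [-180.0, 0.0, -90.0]
force: [0.6, -0.4, -0.1]
opening: 0.0005
```

Emit:
arm_command([
  [[0, 0, 0, 0.1, 0, -0.2, 0], [0, 0, 0, 0.1, 0, -0.4, 0], [0, 0, 0, 0.1, 0, -0.5, 0], [0, 0, 0, 0.1, 0, -0.6, 0], [0, 0, 0, 0.1, 0, -0.7, 0], [0, 0, 0, 0.1, 0, -0.8, 0], [0, 0, 0, 0.1, 0, -0.8, 0], [0, 0, 0, 0.1, 0, -0.8, 0]],
])

```text
clock: 2.87
tool_pos: [0.558, -0.083, 0.0276]
orientation: [180.0, -0.0, -90.0]
force: [-1.4, 0.6, 3.8]
opening: 0.0004
```

Emit:
arm_command([
  [[0, 0, 0, 0, 0, 0, 0], [0, 0, 0, 0, 0, 0, 0], [0, 0, 0, 0, 0, 0, 0], [0, 0, 0, 0, 0, 0, 0]],
])

```text
clock: 3.2
tool_pos: [0.5579, -0.083, 0.0276]
orientation: [180.0, -0.0, -90.0]
force: [-1.2, 0.9, 2.8]
opening: 0.0005
```

Emit:
arm_command([
  [[0, 0, 0, 0.8, -0.2, 0.03, 0], [0, 0, 0, 1.5, -0.5, 0.05, 0], [0, 0, 0, 2.2, -0.9, 0.05, 0], [0, 0, 0, 2.8, -1.35, 0.05, 0], [0, 0, 0, 3.4, -1.85, 0.05, 0], [0, 0, 0, 3.95, -2.45, 0.05, 0], [0, 0, 0, 4.4, -3.1, 0.05, 0], [0, 0, 0, 4.8, -3.75, 0.05, 0]],
])

```text
clock: 3.87
tool_pos: [0.6066, -0.1212, 0.028]
orientation: [-180.0, 0.0, -90.0]
force: [-0.6, 1.5, 2.9]
opening: 0.0004
```

```bash
python3 -c "
from plant import ctrl
o=ctrl.get_obs();print(o['clock'],o['tool_pos'],o['force'])"
```

```text
3.8667 [ 0.60664671 -0.1212477   0.02798481] [-0.59468377  1.54638464  2.93603007]
```

Emit:
arm_command([
  [[0, 0, 0, 0.25, -0.7, 0, 0], [0, 0, 0, 0.45, -1.4, 0, 0], [0, 0, 0, 0.6, -2.2, 0, 0], [0, 0, 0, 0.7, -3, 0, 0], [0, 0, 0, 0.65, -3.75, 0, 0], [0, 0, 0, 0.55, -4.5, 0, 0], [0, 0, 0, 0.35, -5.3, 0, 0], [0, 0, 0, 0.1, -6, 0, 0]],
])

```text
clock: 4.53
tool_pos: [0.607, -0.1814, 0.0282]
orientation: [-180.0, -0.0, -90.0]
force: [0.6, 1.9, 4.0]
opening: 0.0005
```

```bash
python3 - <<'E'
from h import *
from plant import ctrl
m=ctrl.camera_model("side");im=ctrl.snapshot("side");o=ctrl.get_obs();print(o['tool_pos'],o['force'])
b=cv2.imread("pics/side0.png")
m2=ctrl.camera_model("scene");i2=ctrl.snapshot("scene");b2=cv2.imread("pics/scene0.png")
f=lambda i,x,y:cv2.resize(i[y:y+110,x:x+110],(400,300))
cv2.imwrite("pics/cmp.png",np.vstack([np.hstack([f(b,285,245),f(im,285,245)]),np.hstack([f(b2,220,260),f(i2,220,260)])]))
E
```

```text
[ 0.60631896 -0.18235739  0.02815045] [ 0.38208597 -2.62111135  2.73689099]
```

View pics/cmp.png

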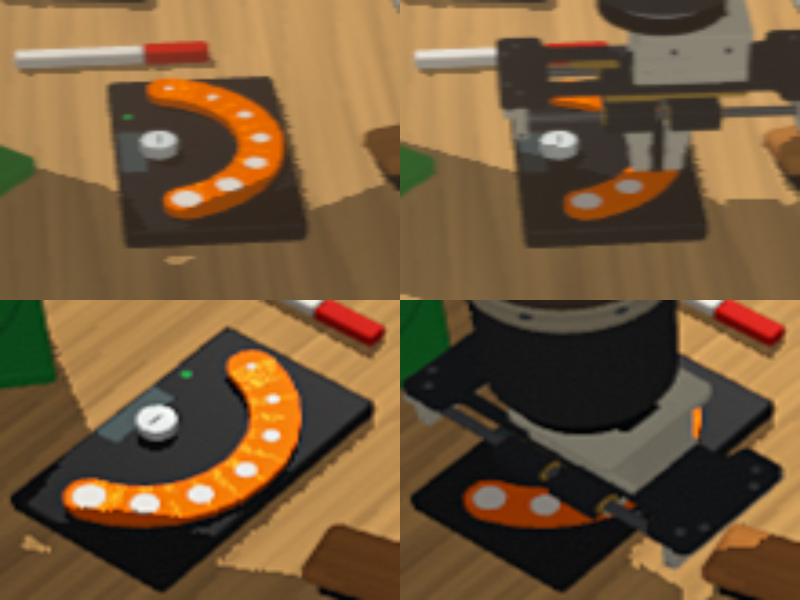

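Side-by-side before/after crops of both cameras: the panel edges, knob and marker sit at the same pixels, so nothing has shifted. I'll finish the arc.

Emit:
arm_command([
  [[0, 0, 0, -0.3, -0.65, 0, 0], [0, 0, 0, -0.7, -1.3, 0, 0], [0, 0, 0, -1.2, -1.9, 0, 0], [0, 0, 0, -1.8, -2.45, 0, 0], [0, 0, 0, -2.4, -2.95, 0, 0], [0, 0, 0, -3.05, -3.35, 0, 0], [0, 0, 0, -3.75, -3.7, 0, 0], [0, 0, 0, -4.5, -3.95, 0, 0]],
])

```text
clock: 5.3
tool_pos: [0.5613, -0.2205, 0.0281]
orientation: [-180.0, -0.0, -90.0]
force: [2.0, 1.4, 0.8]
opening: 0.0005
```

Emit:
arm_command([
  [[0, 0, 0, 0, 0, 0, 0], [0, 0, 0, 0, 0, 0, 0], [0, 0, 0, 0, 0, 0, 0], [0, 0, 0, 0, 0, 0, 0], [0, 0, 0, 0, 0, 0, 0], [0, 0, 0, 0, 0, 0, 0]],
])

```text
clock: 5.8
tool_pos: [0.5617, -0.2199, 0.0278]
orientation: [179.9, 0.0, -90.0]
force: [-1.6, 0.1, 2.8]
opening: 0.0005
```

```bash
python3 - <<'E'
from h import *
from plant import ctrl
im=ctrl.snapshot("side");o=ctrl.get_obs();print(o['clock'],o['tool_pos'],o['force'],o['orientation'])
i2=ctrl.snapshot("scene")
f=lambda i,x,y:cv2.resize(i[y:y+110,x:x+110],(400,300))
cv2.imwrite("pics/end.png",np.hstack([f(im,285,245),f(i2,220,260)]))
E
```

```text
5.85 [ 0.56183064 -0.21985204  0.02783426] [-1.55666068 -0.04537733  1.96891581] [ 1.79961143e+02  4.97148037e-03 -8.99913447e+01]
```

View pics/end.png

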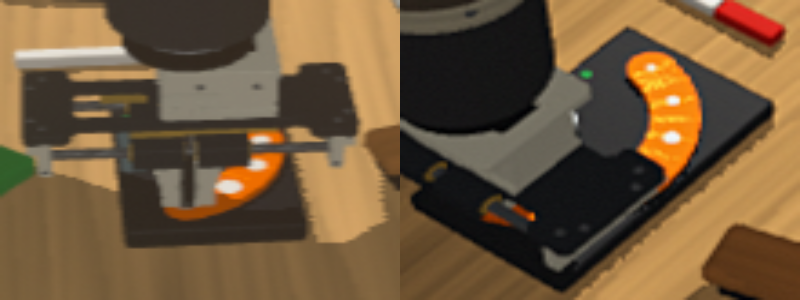

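The fingertips are on dot 7 (side crop, about (187,205)), and the panel corners are where they started, e.g. (305,238) in the side view. The TCP is 2 mm from the fitted dot, pressing about 2 N at a depth of about 2.2 mm. Handing in.

```bash
python3 -c "
from plant import ctrl
print(ctrl.close_job())
o=ctrl.get_obs();print(o['clock'],o['tool_pos'],o['force'])"
```

```text
the job is handed in; nothing more can be done
None
the job is handed in; nothing more can be done
```

With the fingers shut, I ran the fingertips along the orange strip from dot 1 over every dot to dot 7, and handed in at about 5.9 s with them still resting on dot 7.

- **End position:** the tool was about 2 mm from the fitted centre of dot 7. The fingertips were about 2.2 mm below the strip's untouched height, pressing with about 2 N.
- **Force:** vertical readings at the stops were mostly 2–4 N, with one noisy 0.8 N reading as I arrived at dot 7. Force was not read between stops.
- **Nothing shifted:** before/after crops showed the orange controller in place, as were the visible parts of the marker and brush. I did not re-check the blue controller, phone, label roll or tape measure at the end, but the arm stayed clear of them.
- **Disagreement:** the two fixed cameras differed by about 5 mm on the controller's position, so I used a joint fit, which matched the wrist view to within 1–2 px.

Handing in gave no verdict, and no state could be read afterwards.

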